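Unload the drilling jig into the parts drawer

ROBOT

A 6-joint arm with a two-finger parallel gripper is mounted at the origin on the work surface. World frame = base frame: x ahead of the robot, y to its left, z up, the work surface at z = 0. Lengths are in m, angles in rad, forces in N, time in s.
With the tool pointing down it reaches from about 0.25 to 0.8 m from the base axis. Payload 8.5 kg.
Tool frame: the origin (TCP) lies at the very end of the fingers, on their centre line; the grasp point (between the pads) lies 19 mm behind it (ctrl.grip_depth is the distance from the TCP to the grasp point, in m); z points along the fingers, x is the direction in which the jaws open and shut, and the axes are right-handed (so a half turn about z gives the same grasp; the last joint's range is limited). The gripper opens to 85 mm and grips with 20 to 120 N. Pads are 22 mm wide; open, the fingers measure 114 mm over their backs; the gripper's body (76 mm by 85 mm) begins 54 mm behind the grasp point. The pads swing forward as they close: fully open they stand 13 mm farther back than shut.
Start: joints at [0, 0.238, -0.013, 1.319, 0, 1.571], TCP at [0.525, -0, 0.205] pointing down, gripper open.
Joint ranges: [-2.66, 2.66], [-1.03, 1.9], [-1.14, 1.46], [-1.82, 2.27], [-1.45, 1.34], [-3.14, 3.14]. Speed limits (rad/s): [2.22, 2.22, 2.79, 3.14, 3.14, 3.14].

INTERFACE

Orientations are given as a rotation vector (axis times angle).
In Python, from bench import sensors, vision, hand_in, ctrl gives the robot as it stands.
- The arm moves only by the tool drive_tool, never from a script. Its argument "deltas" is a list of rows, each a list of 3 entries, a list of its own where there are three numbers: the shift along the tool's x, y, z in m, then the turn about the tool's z in degrees, then the finger opening in m, from 0 to 0.0854. A call has 1 to 8 rows; each row shifts and turns the commanded pose from where the row before left it, along the tool's axes as they then stand; what a row does not reach is not made up. A row lasts 1/8 s, in which the tool goes at most 62.5 mm and 10.7 degrees, less where a joint would pass 70% of its speed; a pose out of reach is approached as far as the arm can. A call with a gripper value outside its range is refused whole. The fingers move at their own pace and stop on an object; "newtons" is the grip in N (left out, the last holds). Time passes only in rows, so rows that do not move let the fingers close. It gives the time, the measured TCP pose, the force and the opening at its end, in the units of the state.
- sensors.sense(): the state, without advancing time (a new reading comes with each control period).
- vision.capture(name): name is "scene" or "side" or "wrist"; returns (picture, depth): 420x560x3 uint8, blue, green, red; 420x560 float32, m along the optical axis (not along the pixel's ray), 0 where there is no reading.
- vision.calibration(name): a dict with "K" (3x3 intrinsics, pixels), "R" (3x3) and "t" (3): a world point X has camera coordinates R X + t. Camera axes: x right, y down, z forward; pixel columns grow to the right and rows downward; lengths in m; the calibration is good to about 2 mm. A picture is of the moment at which its call begins: read the wrist's pose just before it. calibration takes no time and is no camera call; for the wrist camera it gives the pose at the moment of the call.
- hand_in(): hands the job in, once; it reports no verdict.
The state is a dict: "time": time; "joint_pos": joint angles; "dq": joint speeds; "tau": joint torques, N m; "ee_pos": TCP position; "eef_rot": TCP orientation; "wrist_force": force on the tool from outside, world axes, zero at the start; "moment": the same for the moment, N m; "gripper_width": finger opening in m.
Only numpy, scipy, OpenCV 4.12 (cv2) and the standard library are available. Lean on these libraries where they do the work, as an engineer would, in place of code of your own. Each camera call takes 0.05 s, during which the arm holds its last target. There are 200 camera calls.

TASK

The stool rails are drilled: press the jig's release button so that its lid springs fully open, then put every drilled rail - those in the jig and, if there is one, the one lying on top of the chest - into the open drawer of the parts chest. With all of them in, slide the drawer fully shut, and press the jig's empty lid down until it latches. Do not knock the little glue pot that stands between the jig and the chest.

Things in the scene. Friction and masses are not known exactly. Their poses are not given: they have to be found in the camera images.
- jig: Clamshell drilling jig fixed to the bench: plywood base 170 x 270 x 30 mm, bed 30 mm above the bench with four shallow channels for rails lying along jig x (centres at jig y = -93, -31, 31, 93 mm, x = 70 mm); ribs between them 6 mm high. A release block, 62 mm high, stands before it. Origin: on the bench, middle of the base's front edge; x points from the front to the hinge, y left, z up.
- lid (a joint): Lid hinge, rad: about 0 shut and latched, 1.65 fully open at its stop (5 deg past upright, away from the front). Once unlatched, a damped spring swings it open in about 1 s and lifts it again if it is not latched. Pressing it shut near its front edge takes 2 to 10 N, most at the end where the catch snaps over; then it stays shut.
- lid_hinge (a point): Point on the lid's hinge line (along y) at mid width: 155 mm behind the jig's origin, 66 mm above the bench; axes as the jig's. Shut, the lid's underside lies level with it.
- lid_edge (a point): Middle of the lid's front edge, moves with the lid. The lid plate reaches 166 mm from the hinge line to this edge, is 270 mm wide and 8 mm thick: clear panel in an aluminium frame. When it stands open its outer (upper) face looks away from the jig's front.
- release_top (a point): Centre of the top of the spring-loaded release button: round, black, 36 mm across, on the block before the jig's front edge, 50 mm before the jig's origin, 83 mm above the bench. Press straight down: travel 9 mm, about 6 N at the bottom; the latch lets go after about 3 mm. It comes up again by itself.
- chest: Low wooden parts chest fixed to the bench, 260 deep x 380 wide x 104 mm high, with one drawer that slides out towards its front. Origin: on the bench, 145 mm before the chest's front, at mid width; x points from the front to the back, y left.
- drawer (a joint): How far the drawer is pulled out, m: 0 shut, 0.182 at its stop; starts 0.165 to 0.18 open; about 1 N of friction.
- drawer_in (a point): Centre of the drawer's inner floor, 22 mm above the bench; moves with the drawer; axes as the chest's. Inside: 215 mm along x, 338 mm along y, walls 60 mm above the floor. With the drawer open, the floor from x = -107 to about +50 mm lies uncovered before the chest. The front panel is 15 mm thick, its top 90 mm above the bench.
- drawer_handle (a point): Middle of the drawer's horizontal bar handle: 120 mm long along y, 11 mm thick, 35 mm before the drawer's front, 66 mm above the bench.
- rail0: Drilled stool rail of pale wood (if present; lies in one of the jig's channels at the start): a block 80 long x 32 wide x 30 mm high with a tenon (22 x 12 mm) standing out 15 mm at each end, 110 mm over all, 55 to 115 g, two dark dowel holes in its top. Origin: centre of its underside; x along its length, z up.
- rail1: Drilled stool rail of pale wood (if present; lies in one of the jig's channels at the start): a block 80 long x 32 wide x 30 mm high with a tenon (22 x 12 mm) standing out 15 mm at each end, 110 mm over all, 55 to 115 g, two dark dowel holes in its top. Origin: centre of its underside; x along its length, z up.
- rail2: Drilled stool rail of pale wood (if present; lies in one of the jig's channels at the start): a block 80 long x 32 wide x 30 mm high with a tenon (22 x 12 mm) standing out 15 mm at each end, 110 mm over all, 55 to 115 g, two dark dowel holes in its top. Origin: centre of its underside; x along its length, z up.
- rail3: Drilled stool rail of pale wood (if present; lies in one of the jig's channels at the start): a block 80 long x 32 wide x 30 mm high with a tenon (22 x 12 mm) standing out 15 mm at each end, 110 mm over all, 55 to 115 g, two dark dowel holes in its top. Origin: centre of its underside; x along its length, z up.
- rail4: Drilled stool rail of pale wood (if present; lies across the front part of the chest's top at the start): a block 80 long x 32 wide x 30 mm high with a tenon (22 x 12 mm) standing out 15 mm at each end, 110 mm over all, 55 to 115 g, two dark dowel holes in its top. Origin: centre of its underside; x along its length, z up.
- gluepot: Bystander: small white glue pot with a lid, 40 mm across, 55 mm high, on the bench between the jig and the chest.
Not all that is in view belongs to the job. What is shaped like the rail4 but blue or green is not meant.

How it is judged:
By the outcome, as a careful person would: the job done as asked, in the order asked, and still so for the second after the job is handed in, with the robot touching nothing.
Of rail0, rail1, rail2, rail3, rail4 only 3 to 5 are there at a start; the rules pass over those that are not, and their reading is None.
At some moment in a run one of rail0, rail1, rail2, rail3, rail4 may be knocked a few centimetres aside while the robot is not near it.
Once in a run the grip may slacken for a moment while it holds something.
It also fails if it takes over 210 s, if anything falls off the work surface, if the arm or the gripper's body presses on something with over 40 N, if the wrist force passes 120 N, or if a joint passes its speed limit or range.

## Working session

There is one attempt and no reset: what is moved stays moved. The work goes in short steps, Python scripts to look and compute and a tool call to move; the robot and the scene stay as the last step left them, time stands still between calls to the robot, and variables do not carry over. Pictures are saved under pics/ and viewed, about 12 in all and at most 16, crops included, and the job is handed in when it is done.

Besides the shell and the picture viewer there is one more tool, called after "Emit:" by a JSON object that holds its "method" and its "body". drive_tool: Moves the arm, as the interface text tells. Its arguments: {"type":"object","properties":{"deltas":{"type":"array","items":{"type":"array"}},"newtons":{"type":"number"}},"required":["deltas"]}

```bash
ls; mkdir -p pics; cat > h.py <<'E'
import numpy as np, cv2
from bench import sensors, vision, ctrl
def shot(n,f=None):
    c=vision.calibration(n); p,d=vision.capture(n)
    if f: cv2.imwrite(f'pics/{f}.png',p)
    return p,d,{k:np.array(c[k]) for k in 'KRt'}
def cloud(d,c):
    v,u=np.mgrid[:d.shape[0],:d.shape[1]]
    X=np.stack([(u-c['K'][0,2])/c['K'][0,0]*d,(v-c['K'][1,2])/c['K'][1,1]*d,d],-1)
    W=(X-c['t'].ravel())@c['R']; W[d<=0]=np.nan
    return W
def ray(u,v,z,c):
    r=c['R'].T@np.linalg.solve(c['K'],[u,v,1.]); o=-c['R'].T@c['t'].ravel()
    return o+r*(z-o[2])/r[2]
def st():
    s=sensors.sense(); print({k:np.round(s[k],3) for k in('time','ee_pos','eef_rot','joint_pos','wrist_force','gripper_width')})
E
python3 - <<'E'
from h import *
for n in('scene','side'):
    p,d,c=shot(n,n+'0'); np.savez(f'{n}0.npz',p=p,d=d,**c); print(n,-c['R'].T@c['t'].ravel())
    
st()
import cv2
E
```

```text
pics
scene [ 1.15570122 -0.17517181  1.1074663 ]
side [ 0.28483731 -1.13535064  1.02804037]
{'time': np.float64(0.1), 'ee_pos': array([ 0.525, -0.   ,  0.204]), 'eef_rot': array([ 3.142e+00, -0.000e+00, -2.000e-03]), 'joint_pos': array([-0.   ,  0.239, -0.014,  1.319, -0.   ,  1.571]), 'wrist_force': array([ 0.481, -0.279, -0.781]), 'gripper_width': np.float64(0.085)}
```

View pics/scene0.png

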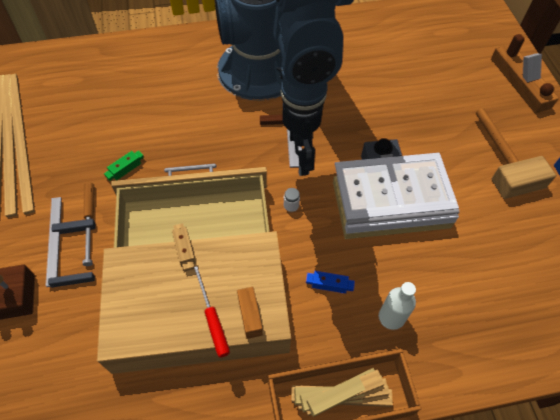

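View pics/side0.png

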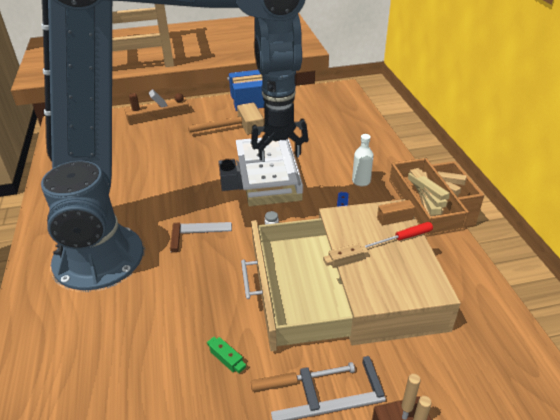

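The scene view shows the jig (lid shut) at about (395,195), its button at (383,148), the glue pot at (292,200), the chest top at (195,300), the drawer handle at (190,169), and rail4 at (183,245) beside a screwdriver. The blue and green pieces are decoys.

```bash
python3 - <<'E'
from h import *
def rect(P,n):
    P=P[~np.isnan(P[:,0])].astype(np.float32); r=cv2.minAreaRect(P[:,:2].copy()*1000); print(n,len(P),np.round(r[0],1),np.round(r[1],1),round(r[2],1),'z',np.round(np.median(P[:,2]),4)); return r
for n in('scene','side'):
    f=np.load(n+'0.npz'); c={k:f[k] for k in'KRt'}; W=cloud(f['d'],c); p=f['p']; z=W[...,2]; hsv=cv2.cvtColor(p,cv2.COLOR_BGR2HSV)
    def blob(m,x0,x1,y0,y1,n2,erode=1):
        m=m&(W[...,0]>x0)&(W[...,0]<x1)&(W[...,1]>y0)&(W[...,1]<y1)
        m=cv2.morphologyEx(m.astype(np.uint8),cv2.MORPH_OPEN,np.ones((3,3)))
        k,l,s,_=cv2.connectedComponentsWithStats(m)
        if k<2: print(n2,'none');return
        i=1+np.argmax(s[1:,4]); return rect(W[l==i],n+' '+n2)
    if n=='scene':
        for u,v in((383,148),(292,192),(183,245),(190,169),(230,171),(395,195)): print((u,v),np.round(W[v,u],3))
    blob((z>.066)&(z<.084)&(hsv[...,1]<90)&(hsv[...,2]>90),.3,.9,.05,.5,'lid')
    blob((z>.075)&(z<.092)&(hsv[...,2]<50),.25,.6,.1,.5,'button')
    blob((z>.097)&(z<.111),.4,1,-.7,.1,'chest')
    blob((z>.08)&(z<.096),.2,.7,-.7,.05,'front')
    blob((z>.127)&(z<.142),.4,1,-.7,.1,'rail4')
    blob((z>.045)&(z<.075),.3,.5,-.45,-.1,'handle')
    blob((z>.04)&(z<.062),.4,.62,-.05,.12,'pot')
E
```

```text
(383, 148) [0.422 0.25  0.082]
(292, 192) [0.492 0.    0.055]
(183, 245) [ 0.631 -0.269  0.134]
(190, 169) [ 0.385 -0.238  0.066]
(230, 171) [ 0.426 -0.141  0.089]
(395, 195) [0.559 0.24  0.074]
scene lid 6580 [532.  249.3] [272.3 179.8] 85.3 z 0.0727
scene button 123 [409.7 258.5] [31.5 36.4] 0.1 z 0.0825
scene chest 10802 [ 720.1 -338.5] [228.2 248.4] 85.7 z 0.1035
scene front 1240 [ 426.5 -239.9] [373.2  25. ] 85.7 z 0.0895
scene rail4 510 [ 626.7 -269.5] [82.8 31.8] 6.8 z 0.1334
scene handle 887 [ 437.3 -263.7] [ 74.5 317.8] 9.0 z 0.0603
scene pot 184 [ 4.96e+02 -3.00e-01] [35.2 37.9] 40.8 z 0.0538
side lid 2356 [529.5 246.5] [281.6 184.9] 85.3 z 0.0749
side button 65 [406.8 247.9] [34.5 29.4] 1.9 z 0.0823
side chest 6800 [ 720.9 -337.3] [239.2 247.9] 86.1 z 0.1058
side front 374 [ 428.5 -194. ] [191.2  21.1] 85.9 z 0.0921
side rail4 365 [ 627.5 -272.5] [86.2 38. ] 7.6 z 0.1354
side handle 316 [ 450.4 -420.1] [98.5 15.4] 3.8 z 0.0597
side pot 127 [493.7  -8.1] [38.1 33.7] 23.8 z 0.0545
```

```bash
python3 - <<'E'
import cv2
a=cv2.imread('pics/scene0.png')
x=cv2.resize(a[130:250,325:470],None,fx=4,fy=4,interpolation=cv2.INTER_CUBIC)
cv2.imwrite('pics/crop0.png',x)
E
```

```text
(no output)
```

View pics/crop0.png

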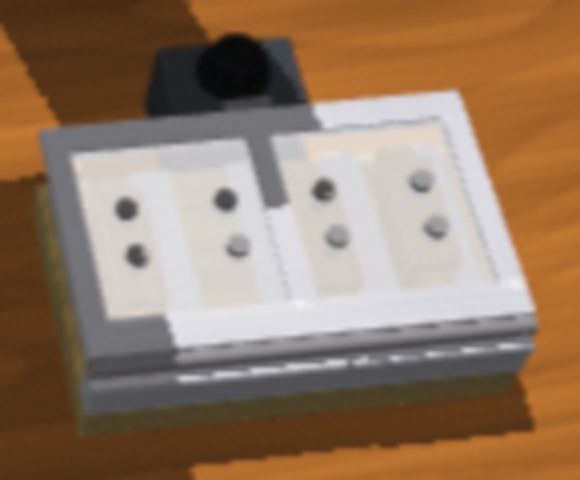

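The jig holds four rails, so there are five in all with rail4. I move above the button with the fingers closed.

Emit:
{"method": "drive_tool", "body": {"deltas": [[[-0.024,-0.0514,0],0,0],[[-0.024,-0.0514,0],0,0],[[-0.024,-0.0514,0],0,0],[[-0.024,-0.0514,0],0,0],[[-0.024,-0.0514,0],0,0],[[0,0,0.045],0,0],[[0,0,0.045],0,0],[[0,0,0],0,0]], "newtons": 60}}

```text
time: 1.1
ee_pos: [0.4026, 0.2558, 0.1124]
eef_rot: [3.138, 0.001, -0.009]
wrist_force: [0.1, 0.2, 0.2]
gripper_width: 0.0001
```

Emit:
{"method": "drive_tool", "body": {"deltas": [[[0.004,0,0.02],0,0],[[0,0,0.01],0,0],[[0,0,0.006],0,0],[[0,0,0.002],0,0],[[0,0,0],0,0],[[0,0,-0.04],0,0],[[0,0,-0.05],0,0],[[0,0,-0.06],0,0]]}}

```text
time: 2.1
ee_pos: [0.4085, 0.2567, 0.2285]
eef_rot: [3.141, -0.0, -0.001]
wrist_force: [1.1, 0.8, -0.1]
gripper_width: -0.0002
```

```bash
python3 - <<'E'
from h import *
p,d,c=shot('scene','scene1'); np.savez('scene1.npz',p=p,d=d,**c); st()
p2,d2,c2=shot('wrist'); 
cv2.imwrite('pics/both1.png',np.hstack([cv2.resize(p[100:330,60:480],None,fx=.95,fy=.95),cv2.resize(p2,(400,300))[:218]]))
E
```

```text
{'time': np.float64(2.15), 'ee_pos': array([0.411, 0.258, 0.236]), 'eef_rot': array([-3.136, -0.   , -0.013]), 'joint_pos': array([ 0.561,  0.153, -0.043,  1.366,  0.   ,  2.132]), 'wrist_force': array([1.955, 0.938, 6.579]), 'gripper_width': np.float64(0.0)}
```

View pics/both1.png

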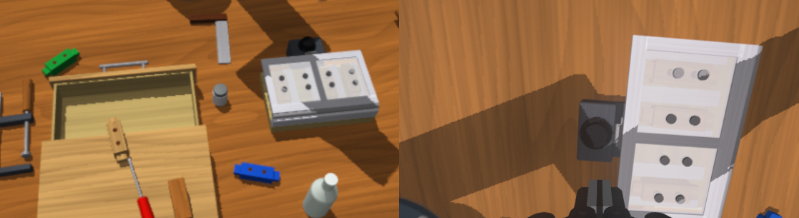

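The lid still looks shut, so the press did not go deep enough. I take the button position from the wrist view and press again, reading the force at the bottom.

```bash
python3 - <<'E'
from h import *
p,d,c=shot('wrist'); W=cloud(d,c); z=W[...,2]
for nm,m in(('button',(z>.076)&(z<.092)&(p.max(2)<60)),('lid',(z>.066)&(z<.082)&(p.min(2)>90))):
    m=cv2.morphologyEx(m.astype(np.uint8),cv2.MORPH_OPEN,np.ones((5,5)))
    k,l,s,_=cv2.connectedComponentsWithStats(m)
    for i in range(1,k):
        if s[i,4]>300:
            P=W[l==i]; print(nm,s[i],cv2.minAreaRect((P[:,:2]*1000).astype(np.float32)),np.nanmedian(P[:,2]))
E
```

```text
button [257 174  35  35 960] ((406.70611572265625, 257.319091796875), (34.237998962402344, 34.59263610839844), 0.6494439244270325) 0.08326800348513771
lid [  305    50   203   267 40707] ((531.955078125, 247.69183349609375), (270.9250183105469, 173.822265625), 85.91094207763672) 0.07350361741049237
```

Emit:
{"method": "drive_tool", "body": {"deltas": [[[0,0,0.06],0,0],[[0,0,0.06],0,0],[[0,0,0.03],0,0],[[0,0,0.003],0,0],[[0,0,0.002],0,0],[[0,0,0],0,0]]}}

```text
time: 3.0
ee_pos: [0.4097, 0.2575, 0.0731]
eef_rot: [-3.14, 0.0, -0.003]
wrist_force: [-0.5, -0.4, 0.4]
gripper_width: -0.0
```

```bash
python3 - <<'E'
from h import *
p,d,c=shot('side'); p2,d2,c2=shot('wrist');st()
W=cloud(d2,c2)
print('lid pt',W[150,400],W[250,400])
cv2.imwrite('pics/s2.png',np.hstack([cv2.resize(p[100:230,190:350],None,fx=2.5,fy=2.5),cv2.resize(p2,(400,300))[:325].copy() if 0 else cv2.copyMakeBorder(cv2.resize(p2,(400,300)),0,25,0,0,0)]))
E
```

```text
{'time': np.float64(3.1), 'ee_pos': array([0.41 , 0.257, 0.073]), 'eef_rot': array([-3.141e+00, -0.000e+00, -3.000e-03]), 'joint_pos': array([ 0.561,  0.252, -0.352,  0.965,  0.   ,  2.132]), 'wrist_force': array([-0.333, -0.566, -0.222]), 'gripper_width': np.float64(-0.0)}
lid pt [0.47110579 0.31178158 0.07352874] [0.47621317 0.25733877 0.07478862]
```

View pics/s2.png

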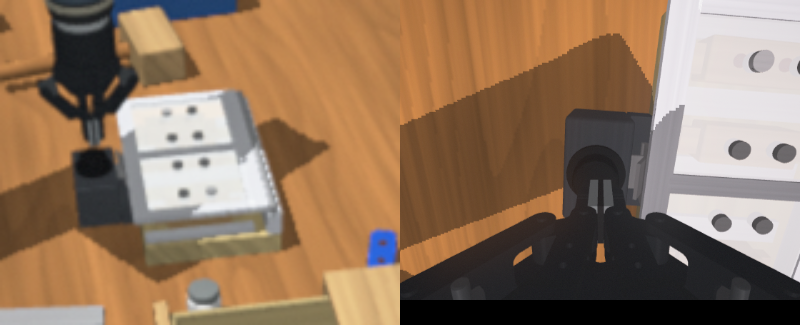

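The fingertips seem to be just above the button or touching it, with no force. I go down in small steps and watch the force.

Emit:
{"method": "drive_tool", "body": {"deltas": [[[0,0,0.003],0,0],[[0,0,0.002],0,0],[[0,0,0],0,0]]}}

```text
time: 3.48
ee_pos: [0.4088, 0.2569, 0.0667]
eef_rot: [3.141, -0.0, -0.001]
wrist_force: [-0.7, 0.7, 0.4]
gripper_width: -0.0
```

```bash
python3 - <<'E'
from h import *
p,d,c=shot('wrist'); W=cloud(d,c); print(W[150,400],W[250,400]); st()
# fingertip and button depth along column of tip
for v in range(180,300,8): print(v,np.round(W[v,275:285:9],3).tolist())
E
```

```text
[0.46657958 0.31220897 0.07697322] [0.47224214 0.26005998 0.0760453 ]
{'time': np.float64(3.525), 'ee_pos': array([0.409, 0.257, 0.067]), 'eef_rot': array([ 3.141, -0.   , -0.   ]), 'joint_pos': array([ 0.561,  0.258, -0.362,  0.951,  0.   ,  2.132]), 'wrist_force': array([ 0.031, -0.403, -0.688]), 'gripper_width': np.float64(0.0)}
180 [[0.406, 0.295, 0.064], [0.411, 0.295, 0.062]]
188 [[0.406, 0.29, 0.063], [0.411, 0.29, 0.063]]
196 [[0.406, 0.286, 0.063], [0.411, 0.285, 0.061]]
204 [[0.406, 0.281, 0.063], [0.411, 0.281, 0.063]]
212 [[0.406, 0.278, 0.067], [0.411, 0.278, 0.066]]
220 [[0.406, 0.275, 0.071], [0.411, 0.274, 0.068]]
228 [[0.407, 0.274, 0.082], [0.411, 0.274, 0.08]]
236 [[0.407, 0.27, 0.082], [0.411, 0.27, 0.083]]
244 [[0.407, 0.266, 0.084], [0.411, 0.267, 0.084]]
252 [[0.407, 0.268, 0.098], [0.411, 0.268, 0.098]]
260 [[0.407, 0.268, 0.106], [0.411, 0.268, 0.107]]
268 [[0.407, 0.268, 0.114], [0.411, 0.268, 0.114]]
276 [[0.407, 0.268, 0.121], [0.411, 0.269, 0.122]]
284 [[0.407, 0.268, 0.127], [0.411, 0.269, 0.129]]
292 [[0.407, 0.268, 0.132], [0.411, 0.267, 0.131]]
```

Emit:
{"method": "drive_tool", "body": {"deltas": [[[0,0,0.003],0,0],[[0,0,0.003],0,0],[[0,0,0],0,0]]}}

```text
time: 3.9
ee_pos: [0.4088, 0.2569, 0.0606]
eef_rot: [3.141, -0.0, -0.001]
wrist_force: [0.4, -0.5, 0.4]
gripper_width: 0.0
```

```bash
python3 - <<'E'
from h import *
p,d,c=shot('wrist'); W=cloud(d,c); print(W[150,400],W[250,400]); st(); print(ctrl.grip_depth,dir(ctrl))
for v in range(210,300,6): print(v,np.round(W[v,262:300:12],3).tolist())
E
```

```text
[0.46508165 0.31256197 0.074717  ] [0.47077163 0.26152384 0.07339168]
{'time': np.float64(3.95), 'ee_pos': array([0.409, 0.257, 0.061]), 'eef_rot': array([ 3.141e+00, -0.000e+00, -1.000e-03]), 'joint_pos': array([ 0.561,  0.264, -0.371,  0.936,  0.   ,  2.132]), 'wrist_force': array([ 0.591,  0.434, -0.185]), 'gripper_width': np.float64(-0.0)}
0.0187 ['PlanningError', '__class__', '__delattr__', '__dict__', '__dir__', '__doc__', '__eq__', '__format__', '__ge__', '__getattribute__', '__getstate__', '__gt__', '__hash__', '__init__', '__init_subclass__', '__le__', '__lt__', '__module__', '__ne__', '__new__', '__reduce__', '__reduce_ex__', '__repr__', '__setattr__', '__sizeof__', '__str__', '__subclasshook__', '__weakref__', 'grip_depth']
210 [[0.4, 0.28, 0.064], [0.406, 0.281, 0.066], [0.412, 0.28, 0.065], [0.419, 0.28, 0.062]]
216 [[0.4, 0.278, 0.066], [0.406, 0.278, 0.067], [0.412, 0.278, 0.067], [0.418, 0.277, 0.066]]
222 [[0.399, 0.274, 0.066], [0.406, 0.275, 0.07], [0.412, 0.274, 0.065], [0.418, 0.275, 0.067]]
228 [[0.4, 0.274, 0.074], [0.406, 0.275, 0.078], [0.412, 0.274, 0.074], 
[... 375 characters left out ...]
93], [0.418, 0.265, 0.083]]
258 [[0.4, 0.262, 0.084], [0.406, 0.268, 0.098], [0.412, 0.269, 0.099], [0.418, 0.262, 0.084]]
264 [[0.401, 0.265, 0.097], [0.407, 0.268, 0.105], [0.412, 0.268, 0.105], [0.417, 0.264, 0.096]]
270 [[0.401, 0.264, 0.102], [0.407, 0.269, 0.11], [0.411, 0.269, 0.111], [0.417, 0.265, 0.103]]
276 [[0.402, 0.264, 0.107], [0.407, 0.268, 0.115], [0.411, 0.269, 0.116], [0.416, 0.264, 0.107]]
282 [[0.402, 0.264, 0.112], [0.407, 0.269, 0.12], [0.411, 0.268, 0.12], [0.416, 0.269, 0.12]]
288 [[0.402, 0.265, 0.118], [0.407, 0.269, 0.125], [0.411, 0.269, 0.124], [0.416, 0.268, 0.124]]
294 [[0.403, 0.271, 0.132], [0.407, 0.266, 0.125], [0.411, 0.266, 0.125], [0.415, 0.271, 0.133]]
```

The wrist depth puts the finger ends at about z = 0.09 while the reported TCP is at 0.061. So the true tips sit behind the reported TCP, and contact will calibrate by how much.

Emit:
{"method": "drive_tool", "body": {"deltas": [[[0,0,0.003],0,0],[[0,0,0.002],0,0],[[0,0,0],0,0]]}}

```text
time: 4.32
ee_pos: [0.4089, 0.257, 0.0558]
eef_rot: [3.142, 0.0, -0.0]
wrist_force: [-0.5, 0.3, -0.0]
gripper_width: -0.0001
```

Emit:
{"method": "drive_tool", "body": {"deltas": [[[0,0,0.002],0,0],[[0,0,0],0,0]]}}

```text
time: 4.58
ee_pos: [0.409, 0.257, 0.0538]
eef_rot: [-3.142, 0.0, 0.0]
wrist_force: [0.3, -0.3, 1.1]
gripper_width: 0.0003
```

Emit:
{"method": "drive_tool", "body": {"deltas": [[[0,0,0.002],0,0],[[0,0,0],0,0]]}}

```text
time: 4.82
ee_pos: [0.409, 0.257, 0.0518]
eef_rot: [3.142, 0.0, -0.0]
wrist_force: [0.3, -0.3, 1.1]
gripper_width: -0.0001
```

Contact comes at a reported z of 0.054, so the tips are about 29 mm short of the reported TCP. I press on.

Emit:
{"method": "drive_tool", "body": {"deltas": [[[0,0,0.002],0,0],[[0,0,0.002],0,0],[[0,0,0.001],0,0],[[0,0,0],0,0]]}}

```text
time: 5.32
ee_pos: [0.4087, 0.2571, 0.0477]
eef_rot: [-3.141, -0.0, -0.0]
wrist_force: [-9.2, -1.3, 16.9]
gripper_width: 0.0002
```

Emit:
{"method": "drive_tool", "body": {"deltas": [[[0,0,-0.03],0,0.05],[[0,0,-0.06],0,0.05],[[0,0,-0.06],0,0.05],[[0,0,-0.06],0,0.05],[[0,0,-0.05],0,0.05],[[0,0,0],0,0.05],[[0,0,0],0,0.05]]}}

```text
time: 6.2
ee_pos: [0.4089, 0.257, 0.3062]
eef_rot: [3.141, -0.0, -0.001]
wrist_force: [0.6, -0.0, -1.1]
gripper_width: 0.0498
```

```bash
python3 - <<'E'
from h import *
st(); p,d,c=shot('scene','scene3'); p2,d2,c2=shot('wrist'); W=cloud(d2,c2); np.savez('w3.npz',p=p2,d=d2,**c2); np.savez('s3.npz',p=p,d=d,**c)
cv2.imwrite('pics/both3.png',np.hstack([cv2.resize(p[80:330,90:480],(390,250)),cv2.resize(p2,(400,300))[:250]]))
E
```

```text
{'time': np.float64(6.2), 'ee_pos': array([0.409, 0.257, 0.306]), 'eef_rot': array([ 3.141e+00, -0.000e+00, -1.000e-03]), 'joint_pos': array([0.561, 0.152, 0.132, 1.552, 0.   , 2.132]), 'wrist_force': array([ 0.567, -0.004, -1.12 ]), 'gripper_width': np.float64(0.05)}
```

View pics/both3.png

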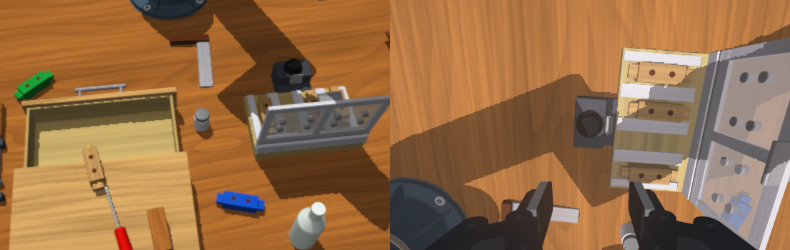

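The lid is open; the four hole pairs belong to the lid panel. The bed holds three rails, at the +93, +31 and −93 channels, and the −31 channel is empty. With rail4 that makes four.

```bash
cat >> h.py <<'E'
def rects(W,zlo,zhi,box,mask=None,amin=60):
    z=W[...,2]; m=(z>zlo)&(z<zhi)&(W[...,0]>box[0])&(W[...,0]<box[1])&(W[...,1]>box[2])&(W[...,1]<box[3])
    if mask is not None: m&=mask
    m=cv2.morphologyEx(m.astype(np.uint8),cv2.MORPH_OPEN,np.ones((3,3)))
    k,l,s,_=cv2.connectedComponentsWithStats(m)
    for i in range(1,k):
        if s[i,4]<amin: continue
        P=W[l==i]; r=cv2.minAreaRect((P[:,:2]*1000).astype(np.float32)); print(s[i],np.round(r[0],1),np.round(r[1],1),round(r[2],1),'z',np.round(np.median(P[:,2]),4))
E
python3 - <<'E'
from h import *
f=np.load('w3.npz'); c={k:f[k] for k in'KRt'}; W=cloud(f['d'],c); h=cv2.cvtColor(f['p'],cv2.COLOR_BGR2HSV)
print('rails');rects(W,.054,.068,(.4,.62,.08,.45))
print('base');rects(W,.024,.04,(.4,.66,.05,.45))
f=np.load('s3.npz'); c={k:f[k] for k in'KRt'}; W=cloud(f['d'],c)
print('scene');rects(W,.054,.066,(.45,.6,.1,.4),None,30);rects(W,.127,.142,(.4,1,-.7,.1))
print('pot');rects(W,.045,.062,(.44,.6,-.06,.1),None,20)
E
```

```text
rails
[ 415   72   47  208 1254] [609.7 241.8] [269.9   5.1] 85.9 z 0.0603
[ 346   86   69   34 1865] [528.9 342.1] [32.1 80. ] 84.9 z 0.0604
[ 274  137   30   72 1400] [419.2 256.1] [91.3 37.3] 89.7 z 0.0626
[ 345  142   67   30 1638] [532.  277.5] [32.2 80.1] 85.1 z 0.0605
[307 164   6  23  86] [446.3 254.2] [29.1  6.2] 84.9 z 0.0619
[ 333  233   62   26 1337] [522.2 156.7] [32.2 80.4] 85.7 z 0.0606
base
[  299    66   151   204 16567] [523.  248.3] [270.3 173. ] 85.8 z 0.0322
scene
[396 174  13   9  97] [503.6 279.5] [28.9 28.4] 79.9 z 0.0595
[349 178  13  19 160] [508.7 156.2] [30.3 55.7] 75.7 z 0.0597
[173 227  21  35 509] [ 625.9 -269.7] [81.4 32. ] 6.8 z 0.1335
pot
[285 188  15  14 165] [496.1  -0.5] [34.7 35.9] 78.7 z 0.0541
```

I measured three rails with tops at z ≈ 0.060 and size 80×32 mm: A (0.529, 0.342), B (0.532, 0.278) and C (0.522, 0.157), with the long axis at −4.8°. First I turn the jaws to jig y (−85.2°), then go over C.

Emit:
{"method": "drive_tool", "body": {"deltas": [[[0,0,0],-10.65,0.05],[[0,0,0],-10.65,0.05],[[0,0,0],-10.65,0.05],[[0,0,0],-10.65,0.05],[[0,0,0],-10.65,0.05],[[0,0,0],-10.65,0.05],[[0,0,0],-10.65,0.05],[[0,0,0],-10.65,0.05]]}}

```text
time: 7.3
ee_pos: [0.4085, 0.2567, 0.3055]
eef_rot: [-2.306, -2.133, 0.004]
wrist_force: [-0.3, 0.9, 0.3]
gripper_width: 0.0501
```

```bash
cat >> h.py <<'E'
from scipy.spatial.transform import Rotation as Ro
def go(x,y,z=None):
    s=sensors.sense(); p=np.array(s['ee_pos']); R=Ro.from_rotvec(s['eef_rot']).as_matrix()
    t=np.array([x,y,p[2] if z is None else z]); print('tool delta',np.round(R.T@(t-p),4),'yaw of x',np.round(np.degrees(np.arctan2(R[1,0],R[0,0])),2),'at',p.round(4))
E
python3 - <<'E'
from h import *
st(); go(.522,.157,.16); p,d,c=shot('wrist','w4'); W=cloud(d,c); np.savez('w4.npz',p=p,d=d,**c)
E
```

```text
{'time': np.float64(7.3), 'ee_pos': array([0.408, 0.257, 0.306]), 'eef_rot': array([-2.306, -2.133,  0.004]), 'joint_pos': array([0.561, 0.153, 0.132, 1.552, 0.   , 0.639]), 'wrist_force': array([-0.344,  0.875,  0.295]), 'gripper_width': np.float64(0.05)}
tool delta [-0.0904  0.1212  0.1454] yaw of x 85.55 at [0.4085 0.2567 0.3055]
```

View pics/w4.png

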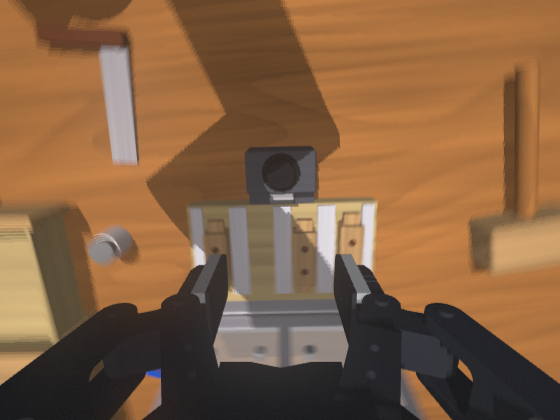

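The view shows the ribs beside the rails, so the fingertips must stay above 0.036. I approach rail C.

Emit:
{"method": "drive_tool", "body": {"deltas": [[[-0.0226,0.0303,0.036],0,0.05],[[-0.0226,0.0303,0.036],0,0.05],[[-0.0226,0.0303,0.036],0,0.05],[[-0.0226,0.0303,0.036],0,0.05],[[0,0,0.055],0,0.05],[[0,0,0.045],0,0.05],[[0,0,0],0,0.05]]}}

```text
time: 8.22
ee_pos: [0.5188, 0.1557, 0.0593]
eef_rot: [-2.313, -2.121, 0.012]
wrist_force: [0.4, 0.3, -0.0]
gripper_width: 0.0502
```

```bash
python3 - <<'E'
from h import *
st(); go(.522,.157,.011); p,d,c=shot('wrist','w5'); W=cloud(d,c); 
rects(W,.054,.068,(.4,.62,.08,.25))
E
```

```text
{'time': np.float64(8.225), 'ee_pos': array([0.519, 0.156, 0.059]), 'eef_rot': array([-2.313, -2.121,  0.012]), 'joint_pos': array([ 0.291,  0.361, -0.228,  0.99 ,  0.   ,  0.378]), 'wrist_force': array([ 0.373,  0.336, -0.021]), 'gripper_width': np.float64(0.05)}
tool delta [0.0018 0.0034 0.0483] yaw of x 85.05 at [0.5188 0.1557 0.0593]
[ 375    0   95   70 5805] [417.8 231. ] [40.4 30.2] 85.1 z 0.0623
[432  71  34  30 531] [441.8 244.4] [13.7 11. ] 1.1 z 0.0594
[ 251  180   61  136 7705] [522.  156.8] [32.2 80.5] 85.9 z 0.0604
[401 369  17  13 178] [609.1 227.4] [12.7  5.2] 76.7 z 0.061
```

View pics/w5.png

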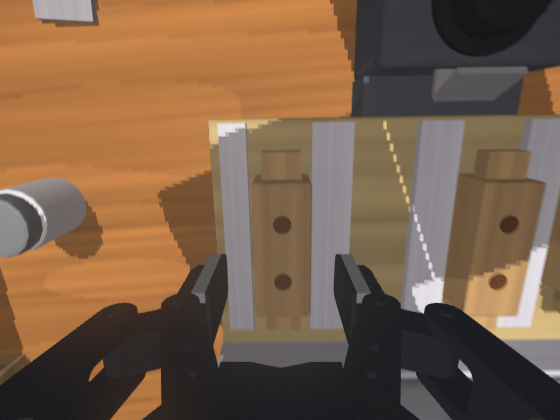

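The rail lies centred between the jaws at about (281,250). I descend and close.

Emit:
{"method": "drive_tool", "body": {"deltas": [[[0.001,0.003,0.02],0,0.05],[[0,0,0.016],0,0.05],[[0,0,0.008],0,0.05],[[0,0,0.002],0,0.05],[[0,0,0],0,0.02],[[0,0,0],0,0.02],[[0,0,0],0,0.02],[[0,0,0],0,0.02]], "newtons": 50}}

```text
time: 9.28
ee_pos: [0.5258, 0.1575, 0.018]
eef_rot: [2.312, 2.126, 0.002]
wrist_force: [-0.5, -1.1, 6.6]
gripper_width: 0.0309
```

Emit:
{"method": "drive_tool", "body": {"deltas": [[[0,0,-0.02],0,0.02],[[0,0,-0.04],0,0.02],[[0,0,-0.06],0,0.02],[[0,0,-0.03],0,0.02],[[0,0,0],0,0.02]]}}

```text
time: 9.9
ee_pos: [0.5268, 0.158, 0.1698]
eef_rot: [2.311, 2.125, 0.008]
wrist_force: [-0.2, -0.3, -1.3]
gripper_width: 0.0304
```

```bash
python3 - <<'E'
from h import *
st(); go(.503,-.357); p,d,c=shot('wrist'); W=cloud(d,c); p2,d2,c2=shot('side')
cv2.imwrite('pics/w6.png',np.hstack([cv2.resize(p,(400,300)),cv2.resize(p2[60:240,150:390],(400,300))]))
E
```

```text
{'time': np.float64(9.9), 'ee_pos': array([0.527, 0.158, 0.17 ]), 'eef_rot': array([2.311, 2.125, 0.008]), 'joint_pos': array([ 0.291,  0.29 , -0.032,  1.243,  0.   ,  0.375]), 'wrist_force': array([-0.237, -0.289, -1.27 ]), 'gripper_width': np.float64(0.03)}
tool delta [-0.5152  0.0194 -0.001 ] yaw of x 85.19 at [0.5268 0.158  0.1698]
```

View pics/w6.png

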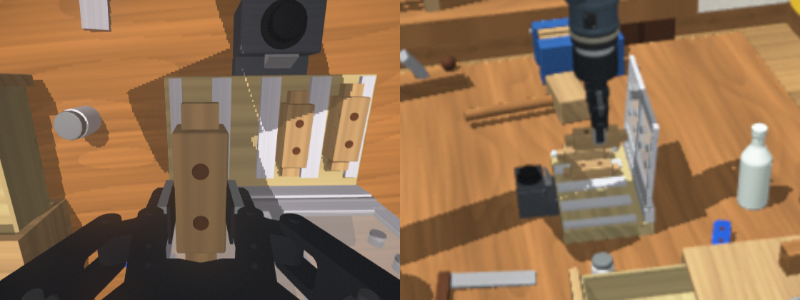

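Rail C is held, with its underside about 12 mm above the reported TCP z. I carry it to the drawer.

Emit:
{"method": "drive_tool", "body": {"deltas": [[[-0.057,0.003,0],0,0.02],[[-0.057,0.003,0],0,0.02],[[-0.057,0.003,0],0,0.02],[[-0.057,0.003,0],0,0.02],[[-0.057,0.003,0],0,0.02],[[-0.057,0.002,0],0,0.02],[[-0.057,0.002,0],0,0.02],[[-0.057,0,0],0,0.02]], "newtons": 70}}

```text
time: 11.0
ee_pos: [0.505, -0.2999, 0.1651]
eef_rot: [-2.311, -2.125, 0.001]
wrist_force: [1.1, 0.1, -0.5]
gripper_width: 0.0303
```

Emit:
{"method": "drive_tool", "body": {"deltas": [[[-0.057,0,0],0,0.02],[[0,0,0],0,0.02],[[0,0,0],0,0.02]]}}

```text
time: 11.38
ee_pos: [0.5004, -0.3548, 0.1652]
eef_rot: [-2.311, -2.123, 0.001]
wrist_force: [-0.1, 0.8, -0.3]
gripper_width: 0.0307
```

```bash
python3 - <<'E'
from h import *
st(); go(.503,-.357,.014); p,d,c=shot('wrist','w7'); W=cloud(d,c); np.savez('w7.npz',p=p,d=d,**c)
print('floor');rects(W,.015,.03,(.4,.66,-.5,-.0),None,300);
print('rim');rects(W,.076,.097,(.4,.66,-.5,-.0),None,100)
print('held');rects(W,.2,.225,(.4,.66,-.5,-.2),None,300)
E
```

```text
{'time': np.float64(11.375), 'ee_pos': array([ 0.5  , -0.355,  0.165]), 'eef_rot': array([-2.311e+00, -2.123e+00,  1.000e-03]), 'joint_pos': array([-0.617,  0.407,  0.133,  1.299,  0.   , -0.532]), 'wrist_force': array([-0.084,  0.799, -0.337]), 'gripper_width': np.float64(0.031)}
tool delta [-0.0023  0.0032  0.1512] yaw of x 85.15 at [ 0.5004 -0.3548  0.1652]
floor
[110  95  21  51 576] [ 422.5 -495.8] [44.9  8.4] 0.0 z 0.0206
[  211   111   349   207 51781] [ 544.4 -249.1] [340.6 215.9] 85.9 z 0.0223
[123 156  17  22 305] [ 465.3 -494.7] [10.7 20. ] 89.5 z 0.0238
rim
[  165    79   395   211 13797] [ 436.3 -314.9] [151.1 311.5] 24.0 z 0.0911
[449 318  41   4 126] [ 608.1 -203.9] [34.5  1.8] 85.5 z 0.0943
held
[  207   182   148   173 14528] [ 496.7 -353.7] [57.7 80.4] 86.6 z 0.2075
```

View pics/w7.png

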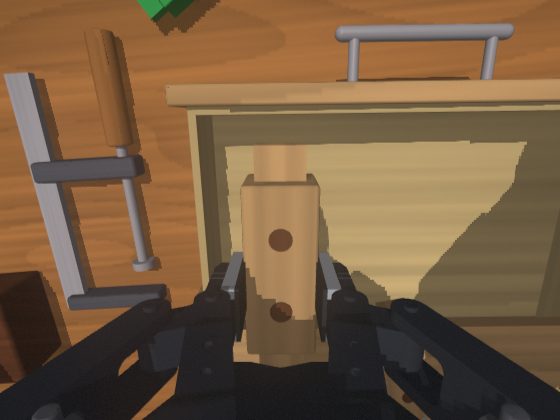

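The drawer floor centre is at (0.544, −0.249). The held rail is at chest (−40, −108) mm, which is inside the walls. I lower and release it.

Emit:
{"method": "drive_tool", "body": {"deltas": [[[0,0.005,0.05],0,0.02],[[0,0,0.05],0,0.02],[[0,0,0.03],0,0.02],[[0,0,0.015],0,0.02],[[0,0,0.006],0,0.02],[[0,0,0],0,0.02]]}}

```text
time: 12.18
ee_pos: [0.5067, -0.3557, 0.0166]
eef_rot: [2.311, 2.126, 0.0]
wrist_force: [0.6, -0.2, -0.3]
gripper_width: 0.0304
```

Emit:
{"method": "drive_tool", "body": {"deltas": [[[0,0,0],0,0.046],[[0,0,0],0,0.046],[[0,0,0],0,0.046],[[0,0,-0.03],0,0.046],[[0,0,-0.06],0,0.046],[[0,0,-0.06],0,0.05]]}}

```text
time: 12.92
ee_pos: [0.5059, -0.3555, 0.1675]
eef_rot: [-2.312, -2.126, 0.0]
wrist_force: [0.8, -0.5, -0.7]
gripper_width: 0.0499
```

```bash
python3 - <<'E'
from h import *
p,d,c=shot('scene'); W=cloud(d,c)
rects(W,.127,.142,(.55,1,-.7,.1),None,150); rects(W,.046,.06,(.43,.7,-.45,-.1),None,30)
rects(W,.054,.066,(.45,.6,.1,.4),None,30)
go(.626,-.2695,.165)
E
```

```text
[173 227  21  35 505] [ 625.6 -269.8] [83.4 31.9] 6.7 z 0.1333
[196 187  11   3  33] [ 437.6 -218.3] [25.3  6.5] 88.2 z 0.0523
[141 206  14  30 409] [ 503.1 -353.7] [32.7 82.9] 86.2 z 0.0516
[396 174  13   9  96] [504.1 279. ] [28.4 28.1] 80.1 z 0.0597
tool delta [0.0974 0.1097 0.0117] yaw of x 85.19 at [ 0.5084 -0.3573  0.1763]
```

Rail C is in the drawer, top at 0.052. Next is rail4 on the chest.

Emit:
{"method": "drive_tool", "body": {"deltas": [[[0.0325,0.0366,0],0,0.05],[[0.0325,0.0366,0],0,0.05],[[0.0324,0.0365,0],0,0.05],[[0,0,0],-5.75,0.05],[[0,0,0],-5.75,0.05],[[0,0,0],0,0.05],[[0,0,0],0,0.05]]}}

```text
time: 13.85
ee_pos: [0.6236, -0.268, 0.1659]
eef_rot: [-2.091, -2.345, -0.0]
wrist_force: [-0.6, -0.1, -0.2]
gripper_width: 0.0498
```

```bash
python3 - <<'E'
from h import *
go(.6256,-.2698,.096);p,d,c=shot('wrist','w8'); W=cloud(d,c)
rects(W,.127,.142,(.55,1,-.7,.1),None,150)
E
```

```text
tool delta [-0.0021  0.0018  0.0699] yaw of x 96.56 at [ 0.6236 -0.268   0.1659]
[ 249  169   51  117 5709] [ 626. -271.] [79.5 32. ] 6.6 z 0.1344
[401 400  26  17 296] [ 756.9 -149.1] [ 3.3 18.8] 2.0 z 0.1339
```

View pics/w8.png

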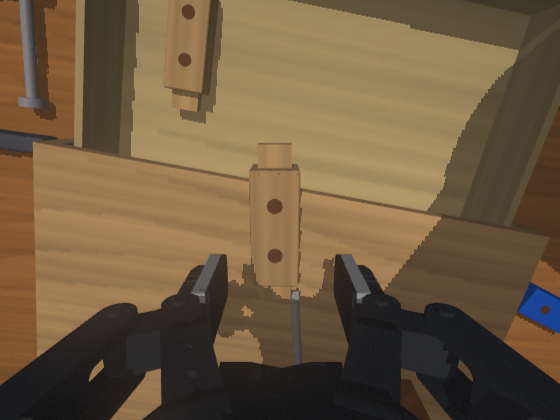

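Rail4 is centred between the jaws, and the screwdriver's tip is behind it, clear of the pads. I grasp it.

Emit:
{"method": "drive_tool", "body": {"deltas": [[[-0.003,0.002,0.03],0,0.05],[[0,0,0.025],0,0.05],[[0,0,0.012],0,0.05],[[0,0,0.002],0,0.05],[[0,0,0],0,0.02],[[0,0,0],0,0.02],[[0,0,0],0,0.02],[[0,0,0],0,0.02]]}}

```text
time: 14.9
ee_pos: [0.6267, -0.2708, 0.0982]
eef_rot: [2.087, 2.346, 0.001]
wrist_force: [-0.8, -0.0, 5.5]
gripper_width: 0.03
```

Emit:
{"method": "drive_tool", "body": {"deltas": [[[0,0,-0.02],0,0.02],[[0,0,-0.04],0,0.02],[[0,0,-0.03],0,0.02],[[0,0,0],5.75,0.02],[[0,0,0],5.75,0.02],[[0,0,0],0,0.02]]}}

```text
time: 15.65
ee_pos: [0.626, -0.2705, 0.187]
eef_rot: [2.312, 2.127, -0.0]
wrist_force: [-0.3, 0.1, -1.0]
gripper_width: 0.0296
```

```bash
python3 - <<'E'
from h import *
go(.508,-.284);
E
```

```text
tool delta [-0.0232 -0.1165  0.    ] yaw of x 85.24 at [ 0.626  -0.2705  0.187 ]
```

Emit:
{"method": "drive_tool", "body": {"deltas": [[[-0.008,-0.039,0],0,0.02],[[-0.008,-0.039,0],0,0.02],[[-0.007,-0.0385,0],0,0.02],[[0,0,0.03],0,0.02],[[0,0,0],0,0.02]]}}

```text
time: 16.27
ee_pos: [0.5066, -0.2832, 0.1556]
eef_rot: [-2.309, -2.126, 0.002]
wrist_force: [0.2, 0.0, 0.3]
gripper_width: 0.0297
```

```bash
python3 - <<'E'
from h import *
go(.508,-.284,.1);p,d,c=shot('wrist'); W=cloud(d,c)
rects(W,.16,.21,(.4,.7,-.4,-.1),p.max(2)>85,500); rects(W,.046,.06,(.43,.7,-.45,-.1),None,100)
E
```

```text
tool delta [-0.0007  0.0016  0.0556] yaw of x 85.28 at [ 0.5066 -0.2832  0.1556]
[  243   149    76   216 13729] [ 506.8 -282.5] [ 32.2 110.7] 85.3 z 0.1916
[ 109  122   33  182 1388] [ 512.9 -417.4] [  2.4 165.3] 85.8 z 0.0532
[ 173  156   47   92 3417] [ 503.5 -355.1] [32.8 80. ] 87.5 z 0.0524
```

Emit:
{"method": "drive_tool", "body": {"deltas": [[[0,0,0.05],0,0.02],[[0,0,0.045],0,0.02],[[0,0,0.025],0,0.02],[[0,0,0.012],0,0.02],[[0,0,0.005],0,0.02],[[0,0,0],0,0.02],[[0,0,0],0,0.044],[[0,0,0],0,0.044]]}}

```text
time: 17.32
ee_pos: [0.5085, -0.284, 0.0207]
eef_rot: [2.311, 2.126, 0.001]
wrist_force: [-0.8, -0.1, -0.3]
gripper_width: 0.0439
```

Emit:
{"method": "drive_tool", "body": {"deltas": [[[0,0,0],0,0.044],[[0,0,-0.03],0,0.044],[[0,0,-0.06],0,0.05],[[0,0,-0.06],0,0.05],[[0,0,0],0,0.05]]}}

```text
time: 17.95
ee_pos: [0.5104, -0.2851, 0.1752]
eef_rot: [2.306, 2.121, 0.004]
wrist_force: [1.7, 0.1, -0.2]
gripper_width: 0.05
```

```bash
python3 - <<'E'
from h import *
p,d,c=shot('scene'); W=cloud(d,c);rects(W,.046,.06,(.45,.7,-.45,-.1),None,150)
p,d,c=shot('side'); W=cloud(d,c); print('side'); rects(W,.05,.069,(.45,.6,.1,.4),None,30); go(.532,.2775)
E
```

```text
[172 203  14  30 385] [ 507.7 -280.7] [30.9 82.8] 84.7 z 0.0516
[141 206  14  30 398] [ 503.7 -353.7] [31.9 85.1] 85.8 z 0.0516
side
[248 145  24   9 187] [527.3 341.3] [48.1 80.7] 88.0 z 0.0607
[249 155  29   9 199] [527.5 277.5] [48.5 93.1] 81.5 z 0.0606
tool delta [ 5.614e-01 -2.330e-02 -4.000e-04] yaw of x 85.2 at [ 0.5082 -0.2839  0.1705]
```

Two rails are in the drawer. Now B.

Emit:
{"method": "drive_tool", "body": {"deltas": [[[0.056,-0.002,0],0,0.05],[[0.056,-0.002,0],0,0.05],[[0.056,-0.002,0],0,0.05],[[0.056,-0.002,0],0,0.05],[[0.056,-0.003,0],0,0.05],[[0.056,-0.003,0],0,0.05],[[0.056,-0.003,0],0,0.05],[[0.056,-0.003,0],0,0.05]]}}

```text
time: 19.05
ee_pos: [0.5245, 0.1659, 0.1682]
eef_rot: [-2.312, -2.126, 0.004]
wrist_force: [0.5, -0.6, 0.2]
gripper_width: 0.05
```

Emit:
{"method": "drive_tool", "body": {"deltas": [[[0.056,-0.002,0],0,0.05],[[0.057,-0.001,0],0,0.05],[[0,0,0.05],0,0.05],[[0,0,0.04],0,0.05],[[0,0,0],0,0.05],[[0,0,0],0,0.05]]}}

```text
time: 19.8
ee_pos: [0.5322, 0.2772, 0.0805]
eef_rot: [-2.313, -2.126, 0.0]
wrist_force: [0.7, 1.0, 0.4]
gripper_width: 0.0499
```

```bash
python3 - <<'E'
from h import *
p,d,c=shot('wrist','w9'); W=cloud(d,c);rects(W,.052,.068,(.48,.6,.1,.4),None,500);go(.532,.2775,.022)
E
```

```text
[ 355  153   65  127 6689] [528.8 342.4] [32.3 79.9] 84.8 z 0.0603
[ 254  167   55  125 6415] [532.2 278.1] [32.1 80.6] 85.1 z 0.0604
tool delta [-0.     -0.0009  0.0592] yaw of x 85.18 at [0.5328 0.2774 0.0812]
```

Emit:
{"method": "drive_tool", "body": {"deltas": [[[0,-0.001,0.03],0,0.05],[[0,0,0.018],0,0.05],[[0,0,0.009],0,0.05],[[0,0,0.002],0,0.05],[[0,0,0],0,0.02],[[0,0,0],0,0.02],[[0,0,0],0,0.02],[[0,0,0],0,0.02]]}}

```text
time: 20.85
ee_pos: [0.5318, 0.2777, 0.0222]
eef_rot: [2.312, 2.126, 0.003]
wrist_force: [-0.3, 0.3, 7.0]
gripper_width: 0.0299
```

Emit:
{"method": "drive_tool", "body": {"deltas": [[[0,0,-0.02],0,0.02],[[0,0,-0.04],0,0.02],[[0,0,-0.06],0,0.02],[[0,0,-0.03],0,0.02],[[0,0,0],0,0.02]]}}

```text
time: 21.48
ee_pos: [0.5324, 0.2781, 0.1739]
eef_rot: [2.311, 2.126, 0.008]
wrist_force: [0.2, 0.3, -1.1]
gripper_width: 0.0302
```

```bash
python3 - <<'E'
from h import *
go(.514,-.21);p,d,c=shot('wrist'); W=cloud(d,c)
rects(W,.17,.24,(.4,.7,.1,.4),p.max(2)>85,500)
E
```

```text
tool delta [-0.4879  0.0224 -0.0013] yaw of x 85.2 at [0.5324 0.2781 0.1739]
[  243   151    76   217 13469] [532.7 278.7] [ 32.1 110.1] 85.1 z 0.2119
[133 376  44  44 552] [618.9 197.3] [ 3.7 18.7] 2.1 z 0.1865
[385 376  44  44 560] [629.1 344.4] [18.2  3.7] 80.3 z 0.1884
```

Emit:
{"method": "drive_tool", "body": {"deltas": [[[-0.0542,0.0025,0],0,0.02],[[-0.0542,0.0025,0],0,0.02],[[-0.0542,0.0025,0],0,0.02],[[-0.0542,0.0025,0],0,0.02],[[-0.0542,0.0025,0],0,0.02],[[-0.0542,0.0025,0],0,0.02],[[-0.0542,0.0025,0],0,0.02],[[-0.0542,0.0025,0],0,0.02]]}}

```text
time: 22.52
ee_pos: [0.5135, -0.1579, 0.1693]
eef_rot: [-2.311, -2.125, 0.002]
wrist_force: [1.2, 0.1, -0.9]
gripper_width: 0.0301
```

Emit:
{"method": "drive_tool", "body": {"deltas": [[[-0.0543,0.0024,0],0,0.02],[[0,0,0],0,0.02],[[0,0,0],0,0.02]]}}

```text
time: 22.9
ee_pos: [0.5117, -0.2104, 0.1695]
eef_rot: [-2.312, -2.124, 0.001]
wrist_force: [-0.3, 0.2, -1.3]
gripper_width: 0.0302
```

```bash
python3 - <<'E'
from h import *
go(.514,-.21,.0165);p,d,c=shot('wrist'); W=cloud(d,c)
rects(W,.17,.24,(.4,.7,-.4,-.05),p.max(2)>85,500)
rects(W,.046,.06,(.45,.7,-.45,-.1),None,300)
E
```

```text
tool delta [0.0004 0.0026 0.153 ] yaw of x 85.15 at [ 0.5117 -0.2104  0.1695]
[  222   151    97   216 14291] [ 511.5 -212.5] [ 37.7 109.4] 85.0 z 0.2075
[318 252  22  48 511] [ 504.  -190.5] [4.5 6.2] 45.6 z 0.2222
[  35  147   45  172 1804] [ 535.9 -418.8] [  2.8 172.2] 86.1 z 0.0531
[ 178  155   42   87 3130] [ 508.6 -283.2] [32.6 79.8] 84.8 z 0.0525
[  94  156   52   87 3243] [ 503.7 -355. ] [33.2 80.2] 87.1 z 0.0525
```

Emit:
{"method": "drive_tool", "body": {"deltas": [[[0,0.002,0.05],0,0.02],[[0,0,0.05],0,0.02],[[0,0,0.03],0,0.02],[[0,0,0.014],0,0.02],[[0,0,0.006],0,0.02],[[0,0,0],0,0.02],[[0,0,0],0,0.044],[[0,0,0],0,0.044]]}}

```text
time: 23.95
ee_pos: [0.5151, -0.2112, 0.0218]
eef_rot: [2.312, 2.125, 0.001]
wrist_force: [-0.1, -0.9, -0.6]
gripper_width: 0.0439
```

Emit:
{"method": "drive_tool", "body": {"deltas": [[[0,0,0],0,0.044],[[0,0,-0.03],0,0.044],[[0,0,-0.06],0,0.05],[[0,0,-0.06],0,0.05],[[0,0,0],0,0.05]]}}

```text
time: 24.58
ee_pos: [0.5171, -0.212, 0.176]
eef_rot: [2.307, 2.121, 0.006]
wrist_force: [0.8, 0.8, -1.2]
gripper_width: 0.0497
```

```bash
python3 - <<'E'
from h import *
p,d,c=shot('scene'); W=cloud(d,c);rects(W,.046,.06,(.45,.7,-.45,-.1),None,150)
p,d,c=shot('side'); W=cloud(d,c); print('side'); rects(W,.05,.069,(.45,.6,.1,.4),None,30); go(.529,.342)
E
```

```text
[202 201  15  30 376] [ 515.9 -208.9] [32.3 82.2] 84.9 z 0.0513
[172 203  13  30 382] [ 508.6 -281.4] [29.9 82.4] 85.2 z 0.0516
[141 206  14  30 408] [ 504.3 -353.5] [32.4 82.7] 86.0 z 0.0515
side
[248 145  28   9 191] [534.9 340.5] [47.  90.6] 77.4 z 0.0602
tool delta [ 5.523e-01 -3.210e-02 -3.000e-04] yaw of x 85.19 at [ 0.5148 -0.2111  0.1715]
```

Three are in. The last is A.

Emit:
{"method": "drive_tool", "body": {"deltas": [[[0.056,-0.0035,0],0,0.05],[[0.056,-0.0035,0],0,0.05],[[0.056,-0.0035,0],0,0.05],[[0.056,-0.0035,0],0,0.05],[[0.056,-0.0035,0],0,0.05],[[0.056,-0.0035,0],0,0.05],[[0.056,-0.0035,0],0,0.05],[[0.056,-0.0035,0],0,0.05]]}}

```text
time: 25.68
ee_pos: [0.523, 0.2393, 0.1691]
eef_rot: [-2.312, -2.126, 0.004]
wrist_force: [1.1, -0.9, 0.4]
gripper_width: 0.05
```

Emit:
{"method": "drive_tool", "body": {"deltas": [[[0.056,-0.002,0],0,0.05],[[0.048,-0.002,0],0,0.05],[[0,0,0.05],0,0.05],[[0,0,0.04],0,0.05],[[0,0,0],0,0.05],[[0,0,0],0,0.05]]}}

```text
time: 26.42
ee_pos: [0.529, 0.3418, 0.0815]
eef_rot: [-2.313, -2.126, 0.0]
wrist_force: [-0.0, 0.3, 0.1]
gripper_width: 0.0503
```

```bash
python3 - <<'E'
from h import *
p,d,c=shot('wrist','w10'); W=cloud(d,c);rects(W,.052,.068,(.48,.6,.1,.4),None,500);go(.529,.342,.022)
E
```

```text
[ 254  167   55  124 6339] [528.8 342.7] [32.  79.9] 84.9 z 0.0604
tool delta [-0.0002 -0.0007  0.0603] yaw of x 85.18 at [0.5296 0.3421 0.0823]
```

Emit:
{"method": "drive_tool", "body": {"deltas": [[[0,-0.001,0.03],0,0.05],[[0,0,0.019],0,0.05],[[0,0,0.009],0,0.05],[[0,0,0.002],0,0.05],[[0,0,0],0,0.02],[[0,0,0],0,0.02],[[0,0,0],0,0.02],[[0,0,0],0,0.02]]}}

```text
time: 27.48
ee_pos: [0.5286, 0.3424, 0.0223]
eef_rot: [2.312, 2.126, 0.003]
wrist_force: [-0.6, -0.3, 6.2]
gripper_width: 0.0301
```

Emit:
{"method": "drive_tool", "body": {"deltas": [[[0,0,-0.02],0,0.02],[[0,0,-0.04],0,0.02],[[0,0,-0.06],0,0.02],[[0,0,-0.03],0,0.02],[[0,0,0],0,0.02]]}}

```text
time: 28.1
ee_pos: [0.5291, 0.3428, 0.174]
eef_rot: [2.312, 2.126, 0.008]
wrist_force: [0.5, -0.4, -1.5]
gripper_width: 0.0302
```

```bash
python3 - <<'E'
from h import *
go(.52,-.137);p,d,c=shot('wrist'); W=cloud(d,c)
rects(W,.17,.24,(.4,.7,.1,.4),p.max(2)>85,500)
E
```

```text
tool delta [-0.4789  0.031  -0.0015] yaw of x 85.2 at [0.5291 0.3428 0.174 ]
[  231   151   109   217 14527] [528.9 345.2] [110.2  44. ] 1.7 z 0.2119
```

Emit:
{"method": "drive_tool", "body": {"deltas": [[[-0.0532,0.0035,0],0,0.02],[[-0.0532,0.0035,0],0,0.02],[[-0.0532,0.0035,0],0,0.02],[[-0.0532,0.0035,0],0,0.02],[[-0.0532,0.0035,0],0,0.02],[[-0.0532,0.0035,0],0,0.02],[[-0.0532,0.0035,0],0,0.02],[[-0.0532,0.0035,0],0,0.02]]}}

```text
time: 29.15
ee_pos: [0.519, -0.0861, 0.1693]
eef_rot: [-2.311, -2.125, 0.002]
wrist_force: [0.7, 0.3, -1.2]
gripper_width: 0.0302
```

Emit:
{"method": "drive_tool", "body": {"deltas": [[[-0.0533,0.003,0],0,0.02],[[0,0,0],0,0.02],[[0,0,0],0,0.02]]}}

```text
time: 29.52
ee_pos: [0.5179, -0.1377, 0.1696]
eef_rot: [-2.312, -2.124, 0.002]
wrist_force: [-0.1, 0.4, -0.3]
gripper_width: 0.0301
```

```bash
python3 - <<'E'
from h import *
go(.52,-.137,.0165);p,d,c=shot('wrist'); W=cloud(d,c)
rects(W,.17,.24,(.4,.7,-.4,-.05),p.max(2)>85,500)
rects(W,.046,.06,(.45,.7,-.45,-.1),None,300)
E
```

```text
tool delta [0.0007 0.0024 0.1531] yaw of x 85.15 at [ 0.5179 -0.1377  0.1696]
[  222   151   118   216 14912] [ 517.3 -138.6] [ 44.1 110.2] 78.1 z 0.2076
[  95  155   49   87 3268] [ 508.7 -283. ] [32.9 79.9] 84.8 z 0.0525
[  11  156   58   87 3393] [ 503.6 -354.8] [33.9 79.8] 87.2 z 0.0526
[ 179  157   42   86 3108] [ 516.  -210.3] [32.3 79.7] 85.1 z 0.0525
```

Emit:
{"method": "drive_tool", "body": {"deltas": [[[0,0.002,0.05],0,0.02],[[0,0,0.05],0,0.02],[[0,0,0.03],0,0.02],[[0,0,0.014],0,0.02],[[0,0,0.006],0,0.02],[[0,0,0],0,0.02],[[0,0,0],0,0.044],[[0,0,0],0,0.044]]}}

```text
time: 30.58
ee_pos: [0.5212, -0.1383, 0.0217]
eef_rot: [2.312, 2.125, 0.001]
wrist_force: [-0.8, 0.3, -0.7]
gripper_width: 0.0436
```

Emit:
{"method": "drive_tool", "body": {"deltas": [[[0,0,0],0,0.044],[[0,0,-0.03],0,0.044],[[0,0,-0.06],0,0.05],[[0,0,-0.06],0,0.05],[[0,0,-0.02],0,0]]}}

```text
time: 31.2
ee_pos: [0.5221, -0.1385, 0.195]
eef_rot: [2.309, 2.123, 0.005]
wrist_force: [-0.1, -0.5, -0.5]
gripper_width: 0.0329
```

```bash
python3 - <<'E'
from h import *
p,d,c=shot('scene'); W=cloud(d,c);rects(W,.046,.06,(.45,.7,-.45,-.1),None,150)
print('rim');rects(W,.082,.096,(.3,.5,-.5,0));print('handle');rects(W,.055,.072,(.3,.41,-.35,-.12),None,20)
print('jig');rects(W,.05,.069,(.45,.58,.1,.4),None,30);rects(W,.054,.066,(.44,.6,.1,.4),None,30)
p2,_,_=shot('side'); cv2.imwrite('pics/v11.png',np.hstack([cv2.resize(p[80:330,60:460],(400,250)),cv2.resize(p2[90:340,160:560],(400,250))]))
go(.35,-.235)
E
```

```text
[232 198  15  30 381] [ 521.8 -135.9] [31.8 82.9] 84.6 z 0.0515
[202 201  15  29 382] [ 516.1 -208.8] [31.8 80.6] 85.2 z 0.0516
[172 203  13  30 377] [ 507.5 -281.2] [29.7 82.2] 84.8 z 0.0516
[141 206  14  30 403] [ 503.9 -353.5] [32.  81.9] 86.5 z 0.0515
rim
[246 167  21   8 127] [435.8 -78.9] [50.4 17.5] 85.6 z 0.0904
[227 169  16   8 111] [ 430.9 -131.3] [38.2 17.6] 87.7 z 0.0904
[112 171 112  16 739] [ 420.6 -292. ] [266.3  22.4] 85.9 z 0.0901
handle
[209 165   4   7  24] [ 393.8 -187.3] [ 7.8 16.9] 81.7 z 0.0694
[192 166   8   4  25] [ 385.1 -223.8] [ 6.5 18.4] 1.1 z 0.069
jig
[381 159  12   4  40] [445.4 256.3] [28.8 10. ] 79.2 z 0.0596
tool delta [-0.1106 -0.1633 -0.0007] yaw of x 85.19 at [ 0.522  -0.1385  0.1936]
```

View pics/v11.png

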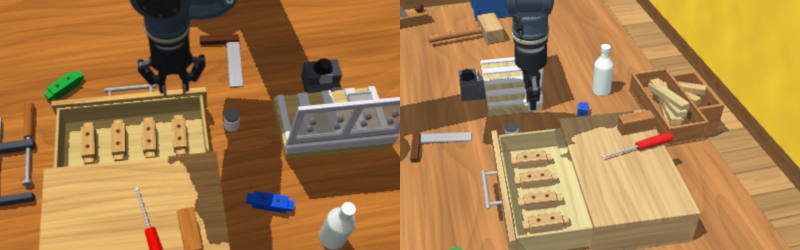

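All four rails lie flat in the drawer, at scene-view pixels of about (85..180,140), and the jig is empty. Next I go in front of the handle at (0.387, −0.238) with closed fingers.

Emit:
{"method": "drive_tool", "body": {"deltas": [[[-0.0277,-0.042,0],0,0],[[-0.0277,-0.042,0],0,0],[[-0.0277,-0.042,0],0,0],[[-0.0277,-0.042,0],0,0],[[0,0,0],0,0],[[0,0,0.06],0,0],[[0,0,0.06],0,0],[[0,0,0.05],0,0]]}}

```text
time: 32.3
ee_pos: [0.3436, -0.2334, 0.0182]
eef_rot: [-2.311, -2.126, 0.0]
wrist_force: [0.7, -0.6, -0.6]
gripper_width: -0.0002
```

```bash
python3 - <<'E'
from h import *
st();go(.36,-.236,.02)
p,d,c=shot('side','v12'); W=cloud(d,c); print(W[280,245])
cv2.imwrite('pics/v12.png',cv2.resize(p[150:350,120:360],None,fx=2.5,fy=2.5))
E
```

```text
{'time': np.float64(32.3), 'ee_pos': array([ 0.344, -0.233,  0.018]), 'eef_rot': array([-2.311, -2.126,  0.   ]), 'joint_pos': array([-0.597,  0.211, -0.581,  0.78 ,  0.   , -0.514]), 'wrist_force': array([ 0.672, -0.623, -0.617]), 'gripper_width': np.float64(-0.0)}
tool delta [-0.0012  0.0166 -0.0018] yaw of x 85.22 at [ 0.3436 -0.2334  0.0182]
[ 0.37787163 -0.25252339  0.07439938]
```

View pics/v12.png

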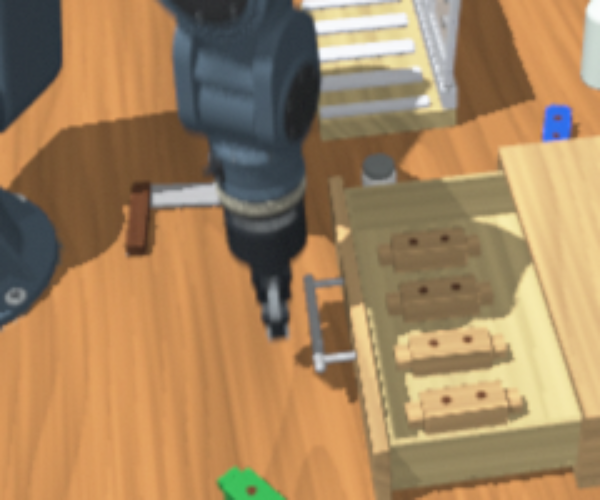

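The fingers are in front of the handle bar, at the right height. I push gently.

Emit:
{"method": "drive_tool", "body": {"deltas": [[[0,0.015,0],0,0],[[0,0.02,0],0,0],[[0,0.025,0],0,0],[[0,0.025,0],0,0],[[0,0.025,0],0,0],[[0,0.025,0],0,0],[[0,0.025,0],0,0],[[0,0.01,0],0,0]]}}

```text
time: 33.35
ee_pos: [0.5169, -0.249, 0.0229]
eef_rot: [2.309, 2.125, 0.002]
wrist_force: [0.2, -1.1, -0.7]
gripper_width: -0.0001
```

Emit:
{"method": "drive_tool", "body": {"deltas": [[[0,0.006,0],0,0],[[0,0.005,0],0,0],[[0,0.004,0],0,0],[[0,0,0],0,0]]}}

```text
time: 33.85
ee_pos: [0.5283, -0.25, 0.021]
eef_rot: [2.313, 2.126, 0.0]
wrist_force: [-0.2, 0.2, 0.1]
gripper_width: 0.0
```

```bash
python3 - <<'E'
from h import *
st()
p,d,c=shot('side'); p2,d2,c2=shot('scene')
W=cloud(d2,c2);rects(W,.082,.096,(.4,.7,-.5,0),None,40);W=cloud(d,c);rects(W,.082,.096,(.4,.7,-.5,0),None,40)
cv2.imwrite('pics/v13.png',np.hstack([cv2.resize(p[150:350,180:420],(400,333)),cv2.resize(p2[100:300,80:320],(400,333))]))
E
```

```text
{'time': np.float64(33.85), 'ee_pos': array([ 0.528, -0.25 ,  0.021]), 'eef_rot': array([2.313, 2.126, 0.   ]), 'joint_pos': array([-0.442,  0.455, -0.184,  0.932, -0.   , -0.358]), 'wrist_force': array([-0.168,  0.165,  0.139]), 'gripper_width': np.float64(0.0)}
[ 108  226  167   22 1029] [ 588.2 -251.5] [373.1  17.8] 85.8 z 0.0908
[321 250  28  73 540] [ 584.7 -325.3] [234.2  21.8] 86.0 z 0.0923
[372 315  17   6  62] [ 651.  -448.5] [ 5.5 36.3] 86.5 z 0.0895
[353 318  18   5  57] [ 609.  -445.5] [ 6.1 39.1] 85.2 z 0.0891
```

View pics/v13.png

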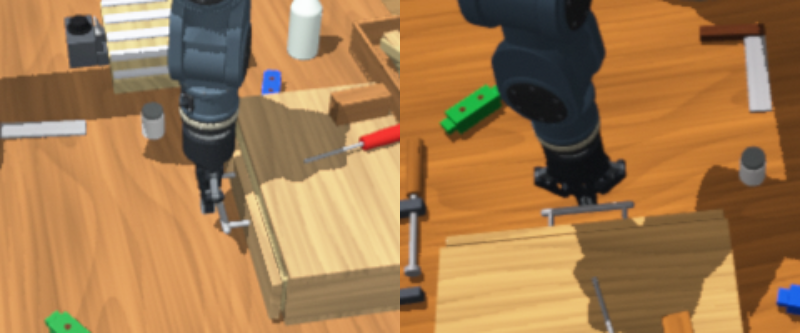

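It is almost shut, with the panel centre at x ≈ 0.588. I continue until force shows.

Emit:
{"method": "drive_tool", "body": {"deltas": [[[0,0.003,0],0,0],[[0,0.003,0],0,0],[[0,0,0],0,0]]}}

```text
time: 34.33
ee_pos: [0.5347, -0.2505, 0.0209]
eef_rot: [2.312, 2.126, 0.0]
wrist_force: [-0.2, 0.1, 0.7]
gripper_width: 0.0
```

Emit:
{"method": "drive_tool", "body": {"deltas": [[[0,0.003,0],0,0],[[0,0.003,0],0,0],[[0,0,0],0,0]]}}

```text
time: 34.7
ee_pos: [0.5376, -0.2506, 0.0206]
eef_rot: [-2.31, -2.123, 0.005]
wrist_force: [-10.8, 0.3, 5.9]
gripper_width: 0.0001
```

Emit:
{"method": "drive_tool", "body": {"deltas": [[[0,0.003,0],0,0],[[0,0,0],0,0],[[0,0,0],0,0]]}}

```text
time: 35.08
ee_pos: [0.5376, -0.2505, 0.0204]
eef_rot: [-2.309, -2.12, 0.01]
wrist_force: [-21.3, 0.1, 13.8]
gripper_width: -0.0001
```

The drawer is against its stop (21 N). I back off, go up, and check.

Emit:
{"method": "drive_tool", "body": {"deltas": [[[0,-0.02,0],0,0],[[0,-0.05,0],0,0],[[0,-0.04,0],0,0],[[0,0,-0.06],0,0],[[0,0,-0.06],0,0],[[0,0,-0.06],0,0],[[0,0,-0.06],0,0],[[0,0,-0.02],0,0]]}}

```text
time: 36.08
ee_pos: [0.4349, -0.2426, 0.2849]
eef_rot: [2.308, 2.123, 0.003]
wrist_force: [0.9, -0.5, -1.0]
gripper_width: 0.0002
```

```bash
python3 - <<'E'
from h import *
st()
p,d,c=shot('side'); p2,d2,c2=shot('scene')
W=cloud(d2,c2);print('panel');rects(W,.082,.096,(.4,.7,-.5,0),None,40);print('chest');rects(W,.098,.111,(.4,1,-.7,.1),None,500)
W1=cloud(d,c)
print('jig ');[rects(w,.05,.066,(.46,.58,.1,.4),None,30) for w in (W,W1)]
print('lid upright');[rects(w,.19,.25,(.55,.75,.05,.45),None,40) for w in (W,W1)]
o=np.array([456.3,254]);X=np.array([.9966,-.083])
for t in (94.5,85,75,65,55,45,35,25,15,8,3,0):
    a=np.radians(t); r=140; x=155-r*np.cos(a)+8*np.sin(a)+11; z=66+r*np.sin(a)+8*np.cos(a)-29
    w=o+x*X; print(t,round(x,1),round(z,1),w.round(1))
go(.6556,.2374)
E
```

```text
{'time': np.float64(36.075), 'ee_pos': array([ 0.435, -0.243,  0.285]), 'eef_rot': array([2.308, 2.123, 0.003]), 'joint_pos': array([-0.509,  0.172,  0.104,  1.497,  0.   , -0.425]), 'wrist_force': array([ 0.871, -0.526, -0.986]), 'gripper_width': np.float64(0.0)}
panel
chest
[   98   231   193   131 18636] [ 725.9 -262.3] [381.5 248.1] 86.0 z 0.1035
jig 
lid upright
[ 356  171  129   28 1629] [618.5 243.2] [271.8  32. ] 85.9 z 0.2241
[287  93  18  56 391] [616.6 239.5] [275.8  29.6] 85.9 z 0.2293
94.5 185.0 175.9 [640.6 238.6]
85 161.8 177.2 [617.5 240.6]
75 137.5 174.3 [593.3 242.6]
65 114.1 167.3 [570.  244.5]
55 92.3 156.3 [548.2 246.3]
45 72.7 141.7 [528.7 248. ]
35 55.9 123.9 [512.  249.4]
25 42.5 103.4 [498.7 250.5]
15 32.8 81.0 [489.  251.3]
8 28.5 64.4 [484.7 251.6]
3 26.6 52.3 [482.8 251.8]
0 26.0 45.0 [482.2 251.8]
tool delta [ 4.967e-01  1.798e-01 -2.000e-04] yaw of x 85.2 at [ 0.4349 -0.2426  0.2834]
```

The drawer panel is now inset under the chest top, and the travel of about 167 mm matches. The lid stands where expected. I go high over it to behind its outer face.

Emit:
{"method": "drive_tool", "body": {"deltas": [[[0.055,0.0213,0],0,0],[[0.055,0.0213,0],0,0],[[0.055,0.0213,0],0,0],[[0.055,0.0213,0],0,0],[[0.055,0.0213,0],0,0],[[0.055,0.0213,0],0,0],[[0.055,0.0213,0],0,0],[[0.055,0.0213,0],0,0]]}}

```text
time: 37.17
ee_pos: [0.6407, 0.1842, 0.2791]
eef_rot: [-2.312, -2.126, 0.003]
wrist_force: [1.4, -0.3, -0.3]
gripper_width: 0.0002
```

Emit:
{"method": "drive_tool", "body": {"deltas": [[[0.056,0.0213,0],0,0],[[0,0,0],0,0],[[0,0,0],0,0]]}}

```text
time: 37.55
ee_pos: [0.6659, 0.2363, 0.2789]
eef_rot: [-2.311, -2.127, 0.004]
wrist_force: [-0.3, -0.5, 0.1]
gripper_width: 0.0001
```

```bash
python3 - <<'E'
from h import *
st(); go(.668,.2365,.176)
p2,d2,c2=shot('scene','v14')
E
```

```text
{'time': np.float64(37.55), 'ee_pos': array([0.666, 0.236, 0.279]), 'eef_rot': array([-2.311, -2.127,  0.004]), 'joint_pos': array([ 0.341,  0.592,  0.733,  1.715, -0.   ,  0.424]), 'wrist_force': array([-0.33 , -0.528,  0.097]), 'gripper_width': np.float64(0.0)}
tool delta [0.0005 0.0023 0.1029] yaw of x 85.24 at [0.6659 0.2363 0.2789]
```

Emit:
{"method": "drive_tool", "body": {"deltas": [[[0,0,0.05],0,0],[[0,0,0.05],0,0],[[0,0,0.002],0,0],[[0,-0.024,0],0,0],[[0,-0.024,0],0,0],[[0,-0.012,0.001],0,0],[[0,-0.012,0.002],0,0],[[0,0,0],0,0]]}}

```text
time: 38.6
ee_pos: [0.5944, 0.2424, 0.1769]
eef_rot: [2.312, 2.126, 0.002]
wrist_force: [2.4, 0.1, 1.6]
gripper_width: 0.0001
```

```bash
python3 - <<'E'
from h import *
st(); go(.570,.2445,.167)
p,d,c=shot('side'); cv2.imwrite('pics/v15.png',cv2.resize(p[60:240,170:410],None,fx=2.5,fy=2.5))
E
```

```text
{'time': np.float64(38.6), 'ee_pos': array([0.594, 0.242, 0.177]), 'eef_rot': array([2.312e+00, 2.126e+00, 2.000e-03]), 'joint_pos': array([0.387, 0.45 , 0.232, 1.351, 0.   , 0.471]), 'wrist_force': array([2.435, 0.144, 1.624]), 'gripper_width': np.float64(0.0)}
tool delta [ 0.     -0.0245  0.0098] yaw of x 85.21 at [0.5944 0.2424 0.1769]
```

View pics/v15.png

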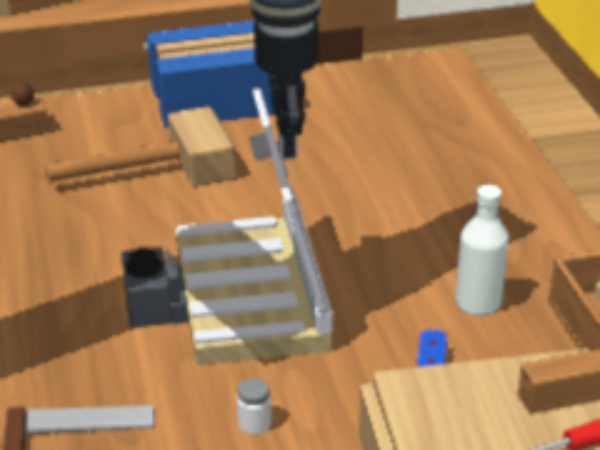

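The fingers are pushing the lid forward at about (285,130), with 2.4 N. I follow the arc down.

Emit:
{"method": "drive_tool", "body": {"deltas": [[[0,-0.0234,0.009],0,0],[[0,-0.0218,0.011],0,0],[[0,-0.0196,0.0146],0,0],[[0,-0.0168,0.0178],0,0],[[0,0,0],0,0]]}}

```text
time: 39.28
ee_pos: [0.5121, 0.249, 0.1227]
eef_rot: [-2.311, -2.127, 0.004]
wrist_force: [0.2, -1.2, 2.8]
gripper_width: 0.0001
```

Emit:
{"method": "drive_tool", "body": {"deltas": [[[0,-0.0134,0.0205],0,0],[[0,-0.0097,0.0224],0,0],[[0,-0.0043,0.0166],0,0],[[0,0,0],0,0]]}}

```text
time: 39.78
ee_pos: [0.4865, 0.2517, 0.0639]
eef_rot: [-2.312, -2.126, 0.0]
wrist_force: [0.0, -0.3, 2.9]
gripper_width: 0.0003
```

```bash
python3 - <<'E'
from h import *
st(); go(.482,.252,.045)
p,d,c=shot('side'); W=cloud(d,c);rects(W,.06,.11,(.43,.62,.1,.4),p.min(2)>70,200)
E
```

```text
{'time': np.float64(39.775), 'ee_pos': array([0.487, 0.252, 0.064]), 'eef_rot': array([-2.312, -2.126,  0.   ]), 'joint_pos': array([ 0.477,  0.361, -0.215,  0.995,  0.   ,  0.561]), 'wrist_force': array([ 0.016, -0.307,  2.944]), 'gripper_width': np.float64(0.0)}
tool delta [-0.0001 -0.0045  0.0189] yaw of x 85.2 at [0.4865 0.2517 0.0639]
[ 236  135   65   50 2485] [527.8 246. ] [279.7 186.1] 88.5 z 0.0834
```

Emit:
{"method": "drive_tool", "body": {"deltas": [[[0,-0.002,0.008],0,0],[[0,-0.001,0.005],0,0],[[0,0,0.003],0,0],[[0,0,0],0,0]]}}

```text
time: 40.33
ee_pos: [0.4831, 0.2517, 0.0483]
eef_rot: [-2.312, -2.126, 0.0]
wrist_force: [0.2, -0.4, 0.9]
gripper_width: 0.0003
```

Emit:
{"method": "drive_tool", "body": {"deltas": [[[0,0,0.002],0,0],[[0,0,0],0,0]]}}

```text
time: 40.58
ee_pos: [0.4831, 0.2518, 0.047]
eef_rot: [2.312, 2.126, 0.001]
wrist_force: [-1.9, -1.1, 12.6]
gripper_width: 0.0001
```

Emit:
{"method": "drive_tool", "body": {"deltas": [[[0,0,0.002],0,0],[[0,0,0],0,0]]}}

```text
time: 40.83
ee_pos: [0.4831, 0.2518, 0.0461]
eef_rot: [2.312, 2.126, 0.002]
wrist_force: [-4.9, -2.7, 24.3]
gripper_width: -0.0004
```

The force dropped to 0.9 N at the snap and then rose against the stop. I lift off and check everything.

Emit:
{"method": "drive_tool", "body": {"deltas": [[[0,0,-0.02],0,0],[[0,0,-0.06],0,0],[[0,0,-0.06],0,0],[[0,0,-0.06],0,0],[[0,-0.03,-0.04],0,0],[[0,0,0],0,0],[[0,0,0],0,0],[[0,0,0],0,0]]}}

```text
time: 41.82
ee_pos: [0.4527, 0.2539, 0.2824]
eef_rot: [-2.312, -2.126, 0.004]
wrist_force: [0.2, 0.7, -0.1]
gripper_width: 0.0001
```

Emit:
{"method": "drive_tool", "body": {"deltas": [[[0,0,0],0,0],[[0,0,0],0,0],[[0,0,0],0,0],[[0,0,0],0,0]]}}

```text
time: 42.32
ee_pos: [0.4529, 0.2542, 0.2839]
eef_rot: [-2.312, -2.126, 0.0]
wrist_force: [-0.6, -0.7, 0.6]
gripper_width: -0.0
```

```bash
python3 - <<'E'
from h import *
st(); p,d,c=shot('side'); p2,d2,c2=shot('scene'); W=cloud(d,c); W2=cloud(d2,c2)
for w,q in((W,p),(W2,p2)):
    print('lid');rects(w,.06,.11,(.43,.62,.1,.4),q.min(2)>70,200); print('pot');rects(w,.045,.062,(.44,.6,-.06,.1),None,50)
cv2.imwrite('pics/v16.png',np.hstack([cv2.resize(p[90:340,160:560],(400,250)),cv2.resize(p2[90:340,70:470],(400,250))]))
E
```

```text
{'time': np.float64(42.325), 'ee_pos': array([0.453, 0.254, 0.284]), 'eef_rot': array([-2.312, -2.126,  0.   ]), 'joint_pos': array([0.511, 0.216, 0.157, 1.512, 0.   , 0.595]), 'wrist_force': array([-0.635, -0.685,  0.578]), 'gripper_width': np.float64(-0.0)}
lid
[ 236  136   66   53 2723] [530.7 247.7] [280.7 186.8] 86.1 z 0.0747
pot
[265 211  13  10 106] [494.3  -6.2] [38.  34.9] 50.2 z 0.056
lid
[ 335  153  123   72 6649] [530.5 249.4] [274.3 182.7] 86.8 z 0.0727
pot
[285 188  15  13 160] [496.6  -0.5] [34.6 37.2] 78.9 z 0.054
```

View pics/v16.png

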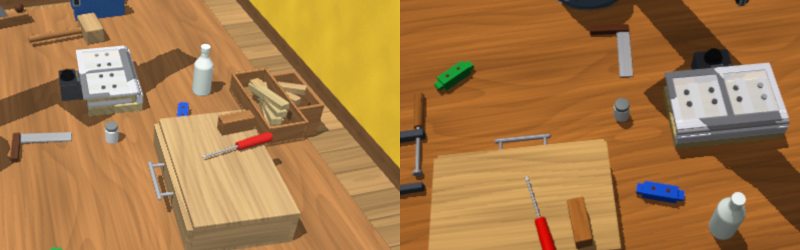

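The lid stays flat and the pot has not moved. I make one numeric check of the drawer gap from the side view.

```bash
python3 - <<'E'
from h import *
p,d,c=shot('side'); W=cloud(d,c)
a=np.radians(-4.1); X=np.array([np.cos(a),np.sin(a)])
xx=(W[...,:2]-[.5444,-.2491])@X; yy=(W[...,:2]-[.5444,-.2491])@[-X[1],X[0]]
for n,lo,hi in(('panel',.083,.097),('top',.1,.112)):
    m=(W[...,2]>lo)&(W[...,2]<hi)&(abs(yy)<.15)&(abs(xx)<.12); v=xx[m]*1000; print(n,m.sum(),np.percentile(v,[2,50,98]).round(1) if m.any() else '', np.nanmedian(W[m][:,2]) )
E
```

```text
panel 639 [43.9 51.2 61.1] 0.09278095147824059
top 2145 [ 59.4  88.8 118.6] 0.10575586365102328
```

The panel spans 44 to 59 mm and the chest top starts at 59 mm, so there is no gap and the drawer is shut. I hand in.

```bash
python3 -c "
from bench import hand_in
print(hand_in())"
```

```text
the job is handed in; nothing more can be done
None
```

The job is done and handed in at about 42 s of robot time. I pressed the release and the lid sprang open. The jig held three rails and one lay on the chest; all four went into the drawer. Then I pushed the drawer shut and pressed the lid down until it latched.

**Last checks**
- **Rails:** before the drawer was shut, all four lay flat on its floor, tops at about 0.052 m. The jig was empty.
- **Drawer:** its front panel butts against the chest front, with no gap in the side view. It moved about 167 mm and took 21 N against the stop.
- **Lid:** it stayed flat at z ≈ 0.073–0.075 m after I lifted off. The force fell away as the catch snapped over.
- **Glue pot:** it has not moved.

**What disagreed**
- **First press of the button:** it did not reach it. With the fingers shut, their tips lie about 29 mm behind the reported TCP. I found this by contact and allowed for it in the later presses.
- **Contact force:** each time the jaws closed on a rail there was an upward force of about 6 N. Its exact cause was not traced; the grips all held.
- **Jig base:** its centre in the wrist view put the jig's origin about 20 mm off from the button and the rails. I used the button and the rails.

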